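# Reload the laser microscope's interlocked filter drawer with the release pin

### The arm

A 6-joint arm with a two-finger parallel gripper is mounted at the origin on the work surface. World frame = base frame: x ahead of the robot, y to its left, z up, the work surface at z = 0. Lengths are in mm, angles in rad, forces in N, time in s.
With the tool pointing down it reaches from about 275 to 1000 mm from the base axis. Payload 8.4 kg.
Tool frame: the origin (TCP) lies on the centre line of the jaws, within the pads' length; the fingertips stand 17 mm ahead of it and the grasp point (between the pads) lies 2 mm behind it (r.tcp_to_tips is the z of the fingertips in the tool frame, in mm); z points along the fingers, y is the direction in which the jaws open and shut (so a half turn about z gives the same grasp; the last joint's range is limited). The gripper opens to 85 mm and grips with 20 to 120 N. Pads are 22 mm wide; open, the fingers measure 114 mm over their backs; the gripper's body (76 mm by 85 mm) begins 54 mm behind the grasp point. The pads swing forward as they close: fully open they stand 13 mm farther back than shut.
Start: joints at [-1.246, 0.353, 1.633, -0, 1.155, -0.002], TCP at [200.632, -591.925, 248.281] pointing down, gripper open.
Joint ranges: [-2.63, 2.63], [-0.92, 2.1], [0.06, 2.66], [-1.3, 4.44], [0, 2.69], [-3.02, 3.02]. Speed limits (rad/s): [2.22, 2.22, 2.79, 3.14, 3.14, 3.14].

### API

Orientations are given as [roll, pitch, yaw] about the fixed x, y, z axes, in that order (R = Rz(yaw) Ry(pitch) Rx(roll)).
In Python, from rig import r, cams, job gives the robot as it stands.
- The arm moves only by the tool drive_tool, never from a script. Its argument "deltas" is a list of rows, each a list of 4 numbers: the shift along the tool's x, y, z in cm, then the turn about the tool's z in rad. In form: [[x, y, z, roll], ...]. A call has 1 to 12 rows; each row shifts and turns the commanded pose from where the row before left it, along the tool's axes as they then stand; what a row does not reach is not made up. A row lasts 1/12 s, in which the tool goes at most 41.7 mm and 7.16 degrees, less where a joint would pass 70% of its speed; a pose out of reach is approached as far as the arm can. A call with a gripper value outside its range is refused whole. "jaw" is the closure, from 0 (fully open) to 1 (shut), set as the call begins (left out, the last holds). The fingers move at their own pace and stop on an object; "force" is the grip in N (left out, the last holds). Time passes only in rows, so rows that do not move let the fingers close. It gives the time, the measured TCP pose, the force and the opening at its end, in the units of the state.
- r.sense(): the state, without advancing time (a new reading comes with each control period).
- cams.grab_frame(name): name is "side" or "top" or "wrist"; returns (picture, depth): 420x560x3 uint8, red, green, blue; 420x560 float32, mm along the optical axis (not along the pixel's ray), 0 where there is no reading.
- cams.camera_params(name): a dict with "fx", "fy", "cx", "cy" (pixels), "k1" (the pictures are not rectified: a ray, as slopes to the right and down, at radius r is drawn at 1 + k1 r^2 times it, then the intrinsics apply), "R" (3x3) and "t" (3): a world point X has camera coordinates R X + t. Camera axes: x right, y down, z forward; pixel columns grow to the right and rows downward; lengths in mm; the calibration is good to about 2 mm. A picture is of the moment at which its call begins: read the wrist's pose just before it. camera_params takes no time and is no camera call; for the wrist camera it gives the pose at the moment of the call.
- job.sign_off(): hands the job in, once; it reports no verdict.
The state is a dict: "clock": time; "qpos": joint angles; "qvel": joint speeds; "joint_efforts": joint torques, N m; "eef_pos": TCP position; "tcp_rot": TCP orientation; "contact_force": force on the tool from outside, world axes, zero at the start; "wrist_torque": the same for the moment, N m; "opening": opening from 0.0 (shut) to 1.0 (fully open).
Only numpy, scipy, OpenCV 4.12 (cv2) and the standard library are available. Lean on these libraries where they do the work, as an engineer would, in place of code of your own. Each camera call takes 0.05 s, during which the arm holds its last target. There are 200 camera calls.

### The job

The filter drawer of the laser microscope's changer opens only with the release pin: take the pin from its stand, push it down through the yellow-framed hole until the hidden catch lets the drawer spring out, and put each filter module lying on the bench flat in the bay of its own colour. Then push the drawer gently fully home until it stays shut by itself, and see that the pin is back upright in its own hole in the stand, down to its collar. Leave the other things on the bench where they are.

Things in the scene. Friction and masses are not known exactly. Their poses are not given: they have to be found in the camera images.
- pin_grip (a point): release pin, standing upright in its stand: yellow round handle 18 across and 60 long, black collar 32 across and 6 thick below it, steel shaft 7 across and 75 long below that; about 80 g. This point is the centre of the handle, 36 above the collar's underside and 111 above the tip; own z points up along the pin, from tip to handle
- pin_tip (a point): tip (lower end) of the release pin, on its axis
- pin_socket (a point): centre of the mouth of the pin's own hole, on the tall yellow-framed end (50 x 50, 85 high) of the aluminium tool stand: hole 16 across with a 2 chamfer, 85 deep. The pin hangs in it by its collar, which rests on the block's top. The stand continues along own -y, lower (55 high), with two fixed screwdriver handles 75 and 120 away that rise to 125 above the bench
- release_hole (a point): centre of the mouth of the release hole, inside a yellow frame on the flat white top of the filter changer, 105 above the bench: 14 across, with a 3 chamfer, through a top 6 thick. Own -x is the direction in which the drawer comes out, own z up. The changer is fixed, 300 wide (own y), 200 deep (own x), 105 high; its front face lies 40 in front of this point (own -x)
- catch_pad (a point): top of the hidden catch's round brass push pad (17 across), straight below the release hole and 30 below its mouth when up
- catch (a joint): how far the catch is pressed down, in m: 0 up (holding), 0.012 fully down. Its spring pushes back with 2.4 N at the top and 4.8 N at the bottom; pressed about 0.009 or more it lets the drawer go. It springs up again by itself, and the drawer's tongue also rides over it when pushed shut
- tray (a joint): how far the filter drawer is out, in m: 0 shut and held by the catch, 0.15 fully out. A spring drives it out by itself within about 2 s, and still pushes 2 N (fully out) to 4 N (shut) against whoever shuts it. To latch it must be pushed 1 to 4 mm past 0 (stop at -0.004), against up to about 12 N in all; it then stays at about 0
- front_panel (a point): centre of the outer face of the drawer's white front panel (300 wide along own y, 87 high, 8 to 95 above the bench, 10 thick; it stands 10 proud of the changer's front when shut); 51.5 above the bench. Own x points into the changer: push the panel that way to shut the drawer
- blue (a point): blue filter module (may be absent: None): black block 90 (own x) x 38 x 22 high, round windows on top; across its middle an upright blue fin, 10 thick along x, 30 wide along y, 34 above the block: 56 over all. Gripped by the fin, fingers closing along own x. This point: its centre, 28 above its underside; own z up. About 140 g, flat on the bench at the start
- bay_blue (a point): blue bay of the drawer, the leftmost (own +y side): well 98 long (own x, the sliding line) x 46 wide, walls 12 high, 4 thick, open above; blue plates on the strip before it and on the drawer's face. This point: centre of its floor, 20 above the bench; travels with the drawer. Modules lie along own x, either way round; bays are 50 apart
- green (a point): green filter module (may be absent: None): black block 90 (own x) x 38 x 22 high, round windows on top; across its middle an upright green fin, 10 thick along x, 30 wide along y, 34 above the block: 56 over all. Gripped by the fin, fingers closing along own x. This point: its centre, 28 above its underside; own z up. About 140 g, flat on the bench at the start
- bay_green (a point): green bay of the drawer, second from the left: well 98 long (own x, the sliding line) x 46 wide, walls 12 high, 4 thick, open above; green plates on the strip before it and on the drawer's face. This point: centre of its floor, 20 above the bench; travels with the drawer. Modules lie along own x, either way round; bays are 50 apart
- orange (a point): orange filter module (may be absent: None): black block 90 (own x) x 38 x 22 high, round windows on top; across its middle an upright orange fin, 10 thick along x, 30 wide along y, 34 above the block: 56 over all. Gripped by the fin, fingers closing along own x. This point: its centre, 28 above its underside; own z up. About 140 g, flat on the bench at the start
- bay_orange (a point): orange bay of the drawer, third from the left: well 98 long (own x, the sliding line) x 46 wide, walls 12 high, 4 thick, open above; orange plates on the strip before it and on the drawer's face. This point: centre of its floor, 20 above the bench; travels with the drawer. Modules lie along own x, either way round; bays are 50 apart
- red (a point): red filter module (may be absent: None): black block 90 (own x) x 38 x 22 high, round windows on top; across its middle an upright red fin, 10 thick along x, 30 wide along y, 34 above the block: 56 over all. Gripped by the fin, fingers closing along own x. This point: its centre, 28 above its underside; own z up. About 140 g, flat on the bench at the start
- bay_red (a point): red bay of the drawer, the rightmost (own -y side): well 98 long (own x, the sliding line) x 46 wide, walls 12 high, 4 thick, open above; red plates on the strip before it and on the drawer's face. This point: centre of its floor, 20 above the bench; travels with the drawer. Modules lie along own x, either way round; bays are 50 apart
- oil_bottle: immersion-oil bottle, amber, 32 across, 70 high, a bystander; origin at the centre of its underside
- objective_can: objective canister, clear, 48 across, 75 high, a bystander; origin at the centre of its underside
- slide_box: blue slide box, 100 x 85 x 34, a bystander; origin at the centre of its underside
- dishes: stack of dishes, pink and clear, 56 across, 41 high, a bystander; origin at the centre of its underside
- well_plate: white well plate, 128 x 86 x 15, a bystander; origin at the centre of its underside
- ethanol: white ethanol bottle, red cap, 60 across, 170 high, a bystander; origin at the centre of its underside
- tissue_box: cardboard lens-tissue box, 115 x 75 x 45, a bystander; origin at the centre of its underside

How it is judged (in metres and radians):
On the way, in this order (a step that is already met when the one before it is completed fails the run):
1. the catch is pressed down with the pin through the hole (value of joint catch above 0.004 m and distance between pin_tip and catch_pad below 0.012 m).
2. the drawer has sprung out (value of joint tray above 0.13 m), for 0.2 s.
3. every filter module that is there lies in the bay of its own colour, the drawer still out (x of blue in the frame of bay_blue between -0.008 and 0.008 m and y of blue in the frame of bay_blue between -0.008 and 0.008 m and z of blue in the frame of bay_blue between 0.023 and 0.033 m and angle between the x axis of blue and the x axis of bay_blue, either way round below 0.15 rad and angle between each of blue, green, orange, red's own z axis and vertical below 0.1 rad and x of green in the frame of bay_green between -0.008 and 0.008 m and y of green in the frame of bay_green between -0.008 and 0.008 m and z of green in the frame of bay_green between 0.023 and 0.033 m and angle between the x axis of green and the x axis of bay_green, either way round below 0.15 rad and x of orange in the frame of bay_orange between -0.008 and 0.008 m and y of orange in the frame of bay_orange between -0.008 and 0.008 m and z of orange in the frame of bay_orange between 0.023 and 0.033 m and angle between the x axis of orange and the x axis of bay_orange, either way round below 0.15 rad and x of red in the frame of bay_red between -0.008 and 0.008 m and y of red in the frame of bay_red between -0.008 and 0.008 m and z of red in the frame of bay_red between 0.023 and 0.033 m and angle between the x axis of red and the x axis of bay_red, either way round below 0.15 rad and value of joint tray above 0.1 m), for 0.2 s.
4. the drawer is pushed home and the catch has sprung up (value of joint tray below 0.004 m and value of joint catch below 0.003 m), for 0.3 s.
At the end, for the whole second after the job is handed in: each module present flat (0.1 rad) in its own bay, within 8 mm of its centre, 5 mm in height and 0.15 rad; drawer shut within 4 mm, at rest, catch up within 3 mm; pin upright (0.12 rad) in its own hole, within 12 mm sideways and 6 mm in height (all of step 4 and x of blue in the frame of bay_blue between -0.008 and 0.008 m and y of blue in the frame of bay_blue between -0.008 and 0.008 m and z of blue in the frame of bay_blue between 0.023 and 0.033 m and angle between the x axis of blue and the x axis of bay_blue, either way round below 0.15 rad and angle between each of blue, green, orange, red's own z axis and vertical below 0.1 rad and x of green in the frame of bay_green between -0.008 and 0.008 m and y of green in the frame of bay_green between -0.008 and 0.008 m and z of green in the frame of bay_green between 0.023 and 0.033 m and angle between the x axis of green and the x axis of bay_green, either way round below 0.15 rad and x of orange in the frame of bay_orange between -0.008 and 0.008 m and y of orange in the frame of bay_orange between -0.008 and 0.008 m and z of orange in the frame of bay_orange between 0.023 and 0.033 m and angle between the x axis of orange and the x axis of bay_orange, either way round below 0.15 rad and x of red in the frame of bay_red between -0.008 and 0.008 m and y of red in the frame of bay_red between -0.008 and 0.008 m and z of red in the frame of bay_red between 0.023 and 0.033 m and angle between the x axis of red and the x axis of bay_red, either way round below 0.15 rad and horizontal distance between pin_grip and pin_socket below 0.012 m and z of pin_grip in the frame of pin_socket between 0.03 and 0.042 m and angle between pin_grip's own z axis and vertical below 0.12 rad and velocity of joint tray between -0.02 and 0.02 m/s); the robot touches nothing.
It fails at once if a bystander on the bench is disturbed (moved more than 30 mm) (distance of any of oil_bottle, objective_can, slide_box, dishes, well_plate, ethanol, tissue_box from where it was at the start of the episode above 0.03 m).
It fails at once if the drawer is slammed (shut faster than 0.4 m/s) (velocity of joint tray below -0.4 m/s).
Of blue_module, green_module, orange_module, red_module only 2 to 4 are there at a start; the rules pass over those that are not, and their reading is None.
At some moment in a run one of blue_module, green_module, orange_module, red_module may be knocked a few centimetres aside while the robot is not near it.
It also fails if it takes over 210 s, if anything falls off the work surface, if the arm or the gripper's body presses on something with over 40 N, if the wrist force passes 120 N, or if a joint passes its speed limit or range.

## Working session

There is one attempt and no reset: what is moved stays moved. The work goes in short steps, Python scripts to look and compute and a tool call to move; the robot and the scene stay as the last step left them, time stands still between calls to the robot, and variables do not carry over. Pictures are saved under pics/ and viewed, about 12 in all and at most 16, crops included, and the job is handed in when it is done.

Besides the shell and the picture viewer there is one more tool, called after "Call:" as a command line: name --pt "numbers of a row" for each row, then --argument value for the rest. drive_tool: Moves the arm, as the interface text tells. Its arguments: {"type":"object","properties":{"deltas":{"type":"array"},"jaw":{"type":"number"},"force":{"type":"number"}},"required":["deltas"]}

```bash
mkdir -p pics; ls; cat > h.py <<'E'
import numpy as np, cv2
from rig import r, cams, job
from scipy.spatial.transform import Rotation as Ro
def grab(n,f=None):
    p=cams.camera_params(n); im,d=cams.grab_frame(n)
    if f: cv2.imwrite('pics/'+f,im[:,:,::-1])
    return im,d,p
def ray(p,u,v):
    a=np.array([(u-p['cx'])/p['fx'],(v-p['cy'])/p['fy']]);s=a.copy()
    for _ in range(20): s=a/(1+p['k1']*(s@s))
    R=np.array(p['R']);t=np.array(p['t'])
    return -R.T@t, R.T@np.array([s[0],s[1],1.])
def atz(p,u,v,z):
    o,d=ray(p,u,v); return o+d*(z-o[2])/d[2]
def atd(p,u,v,dep):
    o,d=ray(p,u,v); return o+d*dep
def cloud(p,d):
    H,W=d.shape; u,v=np.meshgrid(np.arange(W),np.arange(H))
    a=np.stack([(u-p['cx'])/p['fx'],(v-p['cy'])/p['fy']],-1);s=a.copy()
    for _ in range(20): s=a/(1+p['k1']*(s**2).sum(-1,keepdims=True))
    c=np.concatenate([s*d[...,None],d[...,None]],-1)
    X=(c-np.array(p['t']))@np.array(p['R']); X[d<=0]=np.nan
    return X
def proj(p,X):
    c=np.array(p['R'])@np.array(X,float)+np.array(p['t']); s=c[:2]/c[2]; s=s*(1+p['k1']*(s@s))
    return np.array([p['fx']*s[0]+p['cx'],p['fy']*s[1]+p['cy']])
E
python3 - <<'E'
from h import *
s=r.sense();print(s, r.tcp_to_tips)
for n in('top','side'):
    im,d,p=grab(n,n+'0.png'); print(n,p); np.savez(n+'0.npz',im=im,d=d)
E
```

```text
pics
{'clock': 0.0, 'qpos': array([-1.24639533e+00,  3.53640042e-01,  1.63414606e+00, -8.86468343e-07,
        1.15517724e+00, -2.40484351e-03]), 'qvel': array([-4.60991996e-05,  2.50333458e-04,  1.96365379e-03,  8.79368121e-04,
        3.60772529e-04,  1.03379176e-03]), 'joint_efforts': array([-3.79795732e-03, -6.05252981e+01, -3.42067587e+01, -1.77657371e-04,
        9.45191598e-03,  2.04284657e-05]), 'eef_pos': array([ 200.49014315, -591.49327663,  247.56161554]), 'tcp_rot': array([-3.14022196e+00, -2.48579428e-06,  3.26806196e-01]), 'contact_force': array([ 0.11539464,  0.06271545, -0.15621855]), 'wrist_torque': array([ 0.00905784, -0.02558955,  0.03773717]), 'opening': 1.0034088878624325} 17.0
top {'fx': 457.2364768209169, 'fy': 457.2364768209169, 'cx': 282.36080694970735, 'cy': 209.41384375474956, 'k1': -0.017104196508041725, 'R': array([[ 0.02064342, -0.99978013, -0.00367855],
       [-0.97997031, -0.01950518, -0.19818612],
       [ 0.19807079,  0.00769611, -0.9801575 ]]), 't': array([  41.1284774 ,  507.29667562, 1336.67769005])}
side {'fx': 485.2756294153161, 'fy': 485.2756294153161, 'cx': 273.7362980631906, 'cy': 209.50416613941695, 'k1': -0.11353928188641986, 'R': array([[ 0.99908138, -0.03863144, -0.01854765],
       [-0.03873746, -0.62906669, -0.77638554],
       [ 0.01832518,  0.77639082, -0.6299853 ]]), 't': array([-506.9318539 ,  140.71795335, 1315.22674386])}
```

View pics/top0.png

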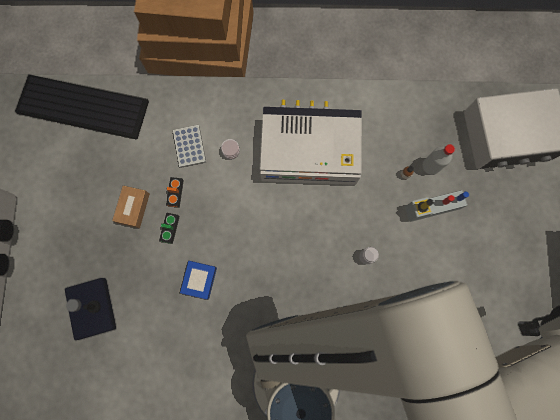

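View pics/side0.png

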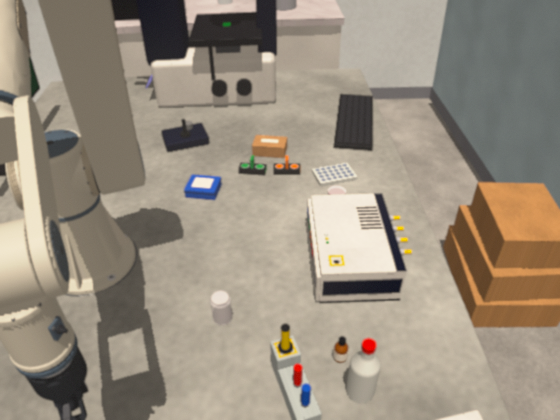

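The top view shows the changer with its yellow-framed hole at (347,160), the pin in its stand at (424,207), the orange module at (174,192) and the green one at (169,228). The oil bottle is at (405,172), and ethanol stands next to it.

```bash
python3 - <<'E'
from h import *
p=cams.camera_params('top'); z=np.load('top0.npz'); im,d=z['im'],z['d']; X=cloud(p,d)
ps=cams.camera_params('side'); zs=np.load('side0.npz'); ims,ds=zs['im'],zs['d']; Xs=cloud(ps,ds)
hsv=cv2.cvtColor(im,cv2.COLOR_RGB2HSV); hs=cv2.cvtColor(ims,cv2.COLOR_RGB2HSV)
def blobs(hsv,X,lo,hi,box,nm):
    m=cv2.inRange(hsv,lo,hi); k=np.zeros_like(m);x0,y0,x1,y1=box;k[y0:y1,x0:x1]=1;m=m*k
    n,l,st,c=cv2.connectedComponentsWithStats(m)
    for i in range(1,n):
        if st[i,4]>5: print(nm,st[i],c[i].round(1),np.nanmedian(X[l==i],0).round(1),np.nanmax(X[l==i],0).round(0),np.nanmin(X[l==i],0).round(0))
Y=((20,120,120),(33,255,255))
blobs(hsv,X,*Y,(330,140,480,230),'topY'); blobs(hs,Xs,*Y,(250,230,420,360),'sideY')
blobs(hsv,X,(5,170,80),(16,255,255),(150,170,200,250),'topO');blobs(hsv,X,(45,120,50),(75,255,255),(150,170,200,250),'topG')
blobs(hs,Xs,(5,170,80),(16,255,255),(230,140,310,180),'sideO');blobs(hs,Xs,(45,120,50),(75,255,255),(230,140,310,180),'sideG')
# changer top plane
m=(np.abs(X[...,2]-105)<6)&(X[...,0]>300)
m=m.astype(np.uint8); n,l,st,c=cv2.connectedComponentsWithStats(m)
for i in range(1,n):
    if st[i,4]>1000:
        P=X[l==i][:,:2].astype(np.float32); print('plane',st[i],cv2.minAreaRect(P),np.median(X[l==i][:,2]))
c=lambda a,x0,y0,x1,y1,s:cv2.resize(a[y0:y1,x0:x1,::-1],None,fx=s,fy=s,interpolation=cv2.INTER_CUBIC)
A=c(im,390,135,480,225,4.4);B=c(im,150,170,200,250,4.95)
h=396;v=np.hstack([A[:h],B[:h]]); C=c(im,245,90,370,190,3.2)
w=max(v.shape[1],C.shape[1]); 
cv2.imwrite('pics/crop1.png',v);print(v.shape)
E
```

```text
topY [341 154  12  12  79] [346.6 159.4] [ 651.6 -138.1  104.3] [ 670. -120.  111.] [ 632. -154.  100.]
topY [415 199  12   5  20] [420.6 201.1] [ 533.2 -358.6   84.8] [ 539. -342.   91.] [ 526. -374.   78.]
topY [417 207  14   8  23] [424.  211.2] [ 502.2 -371.1   84.1] [ 515. -347.   92.] [ 495. -385.   79.]
sideY [400 237   8   5  33] [403.8 239.1] [848.4 -38.1  68.6] [884.  50.  74.] [836. -43.  -4.]
sideY [404 249   8   5  37] [407.4 251.1] [847.3 -83.3  69.3] [884.  -1.  74.] [836. -89.  -2.]
sideY [329 255  15  11  90] [335.9 260.1] [ 652.7 -137.7  106. ] [ 671. -102.  110.] [ 635. -157.   58.]
sideY [274 331  23  27 265] [285. 344.] [ 517.7 -372.2   99.4] [ 540. -342.  152.] [ 496. -388.   82.]
topO [172 180   7   7  39] [174.9 183.1] [589.2 390.6  23.1] [600. 401.  29.] [580. 380.  18.]
topO [167 187  12   6  40] [172.3 189.1] [563.3 390.7  54. ] [569. 406.  61.] [557. 377.  23.]
topO [169 196   8   7  41] [172.5 198.9] [538.8 394.4  23.9] [549. 406.  29.] [528. 383.  15.]
topG [167 216   7   8  41] [170.  219.4] [474.5 398.3  22.5] [485. 408.  29.] [462. 388.  15.]
topG [16
[... 376 characters left out ...]
deO [292 165   5   3  15] [294. 166.] [590.4 386.4  23.9] [597. 400.  26.] [583. 379.  20.]
sideG [251 156   2  12  22] [251.5 162. ] [450.8 387.   46.1] [452. 414.  57.] [447. 380.  27.]
sideG [242 164   5   3  13] [244.3 165. ] [424.  404.7  23.9] [431. 415.  27.] [417. 397.  20.]
sideG [257 165   5   3  13] [259.  165.8] [473.9 397.5  23.6] [481. 404.  26.] [467. 388.  22.]
plane [ 475   89   85   72 3838] ((777.906494140625, -677.7616577148438), (203.21946716308594, 262.376220703125), 8.266542434692383) 107.96487336052722
plane [ 260  107  102   67 6107] ((712.8667602539062, -31.584823608398438), (300.7584533691406, 205.66127014160156), 88.75354766845703) 104.37305610581038
(396, 644, 3)
```

```bash
python3 - <<'E'
from h import *
for n in('top','side'):
    p=cams.camera_params(n); z=np.load(n+'0.npz'); im,X=z['im'],cloud(p,z['d'])
    near=(np.hypot(X[...,0]-518,X[...,1]+370)<45)
    for a,b in((105,125),(125,145),(146,158),(75,95)):
        m=near&(X[...,2]>a)&(X[...,2]<b); Q=X[m]
        print(n,a,b,m.sum(),np.median(Q,0).round(1) if len(Q) else '',((Q.min(0)+Q.max(0))/2).round(1) if len(Q) else '', cv2.minAreaRect(Q[:,:2].astype(np.float32)) if len(Q)>4 else '')
    v=np.argwhere(near&(X[...,2]>146)); print(v[:,::-1].min(0),v[:,::-1].max(0)) if len(v) else 0
    for nm,a in(('stand mid',(np.abs(X[...,2]-55)<8)&(np.hypot(X[...,0]-535,X[...,1]+460)<75)),('drivers',(X[...,2]>80)&(np.hypot(X[...,0]-540,X[...,1]+465)<55))):
        Q=X[a].astype(np.float32); print(nm,cv2.minAreaRect(Q[:,:2]) if len(Q)>4 else '')
    # module footprints
    for c in((564,391),(449,402)):
        m=(np.hypot(X[...,0]-c[0],X[...,1]-c[1])<60)&(X[...,2]>14)&(X[...,2]<30); print('mod',cv2.minAreaRect(X[m][:,:2].astype(np.float32)))
        m=(np.hypot(X[...,0]-c[0],X[...,1]-c[1])<60)&(X[...,2]>48)&(X[...,2]<66); print('fin',cv2.minAreaRect(X[m][:,:2].astype(np.float32)))
pw=cams.camera_params('wrist');R=np.array(pw['R']);C=-R.T@np.array(pw['t']);print('wristcam',C,R)
E
```

```text
top 105 125 16 [ 511.6 -358.1  116.5] [ 514.8 -361.4  115.3] ((513.6331176757812, -359.6688232421875), (16.650175094604492, 7.366286277770996), 31.438127517700195)
top 125 145 17 [ 510.4 -358.8  136.1] [ 513.6 -361.5  135.1] ((511.93902587890625, -360.4525146484375), (16.798274993896484, 6.117823123931885), 47.991756439208984)
top 146 158 36 [ 515.8 -364.5  153.9] [ 516.2 -364.   152.6] ((515.9337768554688, -363.8902893066406), (16.938148498535156, 17.38988494873047), 16.137174606323242)
top 75 95 243 [ 510.2 -357.2   85. ] [ 516.1 -364.8   85. ] ((515.8369750976562, -364.13433837890625), (50.43635559082031, 52.66205596923828), 14.739486694335938)
[426 199] [433 205]Traceback (most recent call last):
  File "<stdin>", line 10, in <module>
cv2.error: OpenCV(4.12.0) /io/opencv/modules/imgproc/src/convhull.cpp:143: error: (-215:Assertion failed) total >= 0 && (depth == CV_32F || depth == CV_32S) in function 'convexHull'
```

Call:
drive_tool --pt "0 0 0 -0.12" --pt "0 0 0 -0.12" --pt "0 0 0 -0.12" --pt "0 0 0 -0.12" --pt "0 0 0 -0.12" --pt "0 0 0 -0.12" --pt "0 0 0 -0.12" --pt "0 0 0 -0.12" --pt "0 0 0 -0.12" --pt "0 0 0 -0.12"

```text
clock: 0.93
eef_pos: [200.6, -591.7, 247.8]
tcp_rot: [-3.141, -0.001, 1.533]
contact_force: [0.3, -0.1, 0.0]
opening: 0.998
```

Call:
drive_tool --pt "2 2.55 0 0" --pt "2 2.55 0 0" --pt "2 2.55 0 0" --pt "2 2.55 0 0" --pt "2 2.55 0 0" --pt "2 2.55 0 0" --pt "2 2.55 0 0" --pt "2 2.55 0 0" --pt "2 2.55 0 0" --pt "2 2.55 0 0" --pt "2 2.55 0 0" --pt "2 2.6 0 0"

```text
clock: 1.93
eef_pos: [518.3, -364.3, 247.9]
tcp_rot: [-3.141, -0.0, 1.527]
contact_force: [1.1, -0.7, -0.5]
opening: 1.0
```

```bash
python3 - <<'E'
from h import *
print(r.sense()['eef_pos'],r.sense()['tcp_rot'])
im,d,p=grab('wrist','w1.png');np.savez('w1.npz',im=im,d=d)
im2,d2,p2=grab('top','top1.png')
s=r.sense();T=Ro.from_euler('xyz',s['tcp_rot']).as_matrix();R=np.array(p['R']);C=-R.T@np.array(p['t'])
print('cam in tool',T.T@(C-s['eef_pos']),(R@T).round(3))
X=cloud(p,d);near=np.hypot(X[...,0]-516,X[...,1]+364)<40
for a,b in((146,158),(80,94)):
    m=near&(X[...,2]>a)&(X[...,2]<b);Q=X[m];print(m.sum(), cv2.minAreaRect(Q[:,:2].astype(np.float32)) if m.sum()>4 else '')
print(proj(p,[516,-364,151]))
E
```

```text
[ 518.31576325 -364.34852684  247.92097841] [-3.14095041e+00 -3.44779558e-04  1.52686447e+00]
cam in tool [  74.71066996   -2.85288569 -125.09853074] [[-0.003  1.     0.002]
 [-0.955 -0.002 -0.295]
 [-0.295 -0.002  0.955]]
639 ((516.0680541992188, -363.5978698730469), (18.26854133605957, 18.06548500061035), 21.541728973388672)
2551 ((516.03076171875, -364.00115966796875), (50.0860595703125, 50.5244255065918), 15.383835792541504)
[277.71510766 218.9862281 ]
```

View pics/w1.png

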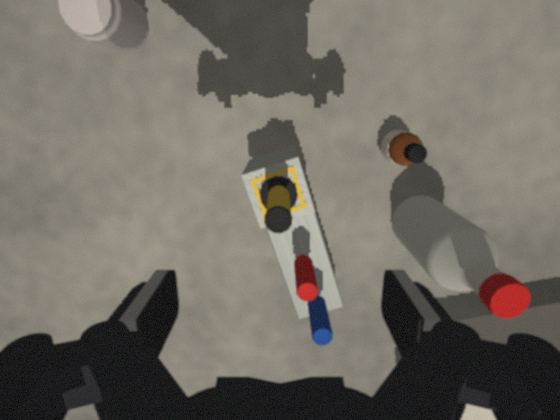

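View pics/top1.png

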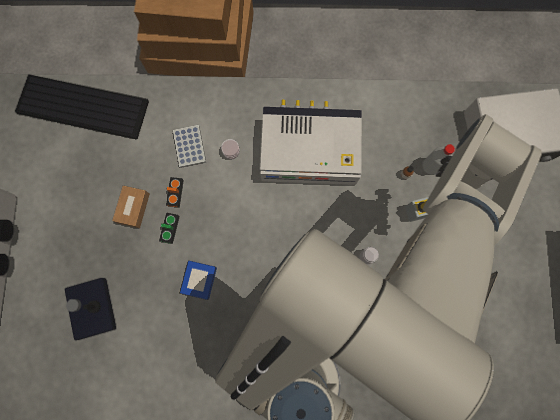

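The wrist picture puts the pin's handle top at (278,219), and the cloud gives the pin axis at (516,-364). That is consistent between both cameras. Next I descend and grip.

Call:
drive_tool --pt "0.04 -0.23 1 0" --pt "0 0 1.1 0" --pt "0 0 1.1 0" --pt "0 0 1.1 0" --pt "0 0 1.1 0" --pt "0 0 1.1 0" --pt "0 0 1.1 0" --pt "0 0 1.1 0" --pt "0 0 1.1 0" --pt "0 0 1.1 0" --pt "0 0 1.1 0" --pt "0 0 1.0 0" --jaw 0.4 --force 40

```text
clock: 3.03
eef_pos: [515.0, -365.1, 117.0]
tcp_rot: [-3.141, -0.0, 1.527]
contact_force: [-0.1, -0.3, 0.1]
opening: 0.6
```

Call:
drive_tool --pt "0 0 0 0" --pt "0 0 0 0" --pt "0 0 0 0" --pt "0 0 0 0" --pt "0 0 0 0" --pt "0 0 0 0" --pt "0 0 0 0" --pt "0 0 0 0" --pt "0 0 0 0" --pt "0 0 0 0" --jaw 1

```text
clock: 3.87
eef_pos: [515.2, -365.2, 118.5]
tcp_rot: [3.141, 0.0, 1.527]
contact_force: [-0.3, 0.3, 2.0]
opening: 0.194
```

Call:
drive_tool --pt "0 0 -0.6 0" --pt "0 0 -1.2 0" --pt "0 0 -1.2 0" --pt "0 0 -1.2 0" --pt "0 0 -1.2 0" --pt "0 0 -1.2 0" --pt "0 0 -1.2 0" --pt "0 0 -1.2 0" --pt "0 0 -1.2 0" --pt "0 0 -1.2 0" --pt "0 0 -1.2 0" --pt "0 0 -1.2 0"

```text
clock: 4.87
eef_pos: [515.1, -365.1, 257.5]
tcp_rot: [-3.142, -0.0, 1.527]
contact_force: [0.5, 0.7, -0.3]
opening: 0.199
```

Call:
drive_tool --pt "0.8 0.5 0 0" --pt "2.0 1.1 0 0" --pt "2.2 1.2 0 0" --pt "2.2 1.2 0 0" --pt "2.2 1.2 0 0" --pt "2.2 1.2 0 0" --pt "2.2 1.2 0 0" --pt "2.2 1.2 0 0" --pt "2.2 1.2 0 0" --pt "2.2 1.2 0 0" --pt "2.0 1.0 0 0" --pt "1.1 0.6 0 0"

```text
clock: 5.87
eef_pos: [654.2, -133.1, 255.7]
tcp_rot: [-3.141, -0.001, 1.528]
contact_force: [-0.2, -0.2, -1.3]
opening: 0.199
```

```bash
python3 - <<'E'
from h import *
import time
s=r.sense();print(s['eef_pos'],s['tcp_rot'],s['opening'])
im,d,p=grab('wrist','w2.png');np.savez('w2.npz',im=im,d=d)
X=cloud(p,d);hsv=cv2.cvtColor(im,cv2.COLOR_RGB2HSV)
m=(cv2.inRange(hsv,(20,120,100),(33,255,255))>0)
ok=m&(np.abs(X[...,2]-105)<6)&(np.hypot(X[...,0]-652,X[...,1]+138)<30)
Q=X[ok];print(ok.sum(),cv2.minAreaRect(Q[:,:2].astype(np.float32)),np.median(Q,0))
print(proj(p,[652,-138,105]))
# pin points
for a,b in((200,235),(150,195)):
    k=(X[...,2]>a)&(X[...,2]<b)&(np.hypot(X[...,0]-s['eef_pos'][0],X[...,1]-s['eef_pos'][1])<25);print(a,k.sum(),np.nanmedian(X[k],0) if k.sum() else '', X[k].min(0) if k.sum() else '',X[k].max(0) if k.sum() else '')
E
```

```text
[ 654.23086597 -133.09475839  255.72237224] [-3.14110589e+00 -9.01144061e-04  1.52825826e+00] 0.19884956976575613
833 ((650.5628662109375, -137.5123748779297), (35.666934967041016, 35.157135009765625), 88.8418197631836) [ 649.10798786 -133.97698696  105.45377817]
[278.45247871 203.95766538]
200 1331 [ 653.81268983 -122.07487395  227.78357929] [ 638.28656874 -131.45195335  221.64727191] [ 668.48788693 -115.25071483  234.93473602]
150 199 [ 653.62623102 -128.58081154  170.88923682] [ 650.11911019 -130.76910085  150.00881923] [ 656.73521236 -127.76692503  188.81585921]
```

View pics/w2.png

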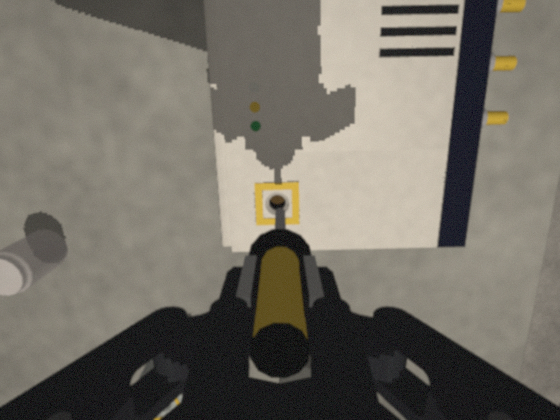

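The hole frame is at (277,203), with the shaft tip just above and short of it. By the wrist camera, the pin axis is about 6 mm off in y and 3 mm off in x.

Call:
drive_tool --pt "-0.31 -0.13 0 0" --pt "-0.31 -0.12 0.2 0" --pt "0 0 0.6 0" --pt "0 0 0.8 0" --pt "0 0 0.8 0" --pt "0 0 0.8 0" --pt "0 0 0.6 0" --pt "0 0 0.1 0" --pt "0 0 0 0" --pt "0 0 0 0"

```text
clock: 6.75
eef_pos: [650.7, -142.1, 217.4]
tcp_rot: [3.141, -0.0, 1.527]
contact_force: [-0.5, 0.6, -0.2]
opening: 0.2
```

```bash
cat > pin.py <<'E'
from h import *
import sys
s=r.sense();print(s['eef_pos'],s['tcp_rot'],s['contact_force'])
im,d,p=grab('wrist',sys.argv[1])
X=cloud(p,d);hsv=cv2.cvtColor(im,cv2.COLOR_RGB2HSV)
m=(cv2.inRange(hsv,(20,120,100),(33,255,255))>0)
ok=m&(np.abs(X[...,2]-105)<6)&(np.hypot(X[...,0]-652,X[...,1]+138)<30)
Q=X[ok];print(ok.sum(),cv2.minAreaRect(Q[:,:2].astype(np.float32)))
z=s['eef_pos'][2]
k=(X[...,2]>z-105)&(X[...,2]<z-60)&(np.hypot(X[...,0]-s['eef_pos'][0],X[...,1]-s['eef_pos'][1])<15);print(k.sum(),np.median(X[k],0),X[k].min(0),X[k].max(0))
E
python3 pin.py w3.png
python3 -c "
import cv2;i=cv2.imread('pics/w3.png');cv2.imwrite('pics/w3c.png',cv2.resize(i[150:300,200:360],None,fx=4,fy=4,interpolation=2))"
```

```text
[ 650.70650863 -142.10386618  217.36492589] [ 3.14144704e+00 -3.45872415e-06  1.52679530e+00] [-0.51808973  0.55156574 -0.20769059]
1096 ((650.4214477539062, -137.58294677734375), (36.33940124511719, 35.09115219116211), 88.6381607055664)
192 [ 650.142645   -137.66932456  133.37622693] [ 646.65892524 -140.25713386  112.52165261] [ 653.25660443 -136.82286421  151.18894766]
```

View pics/w3c.png

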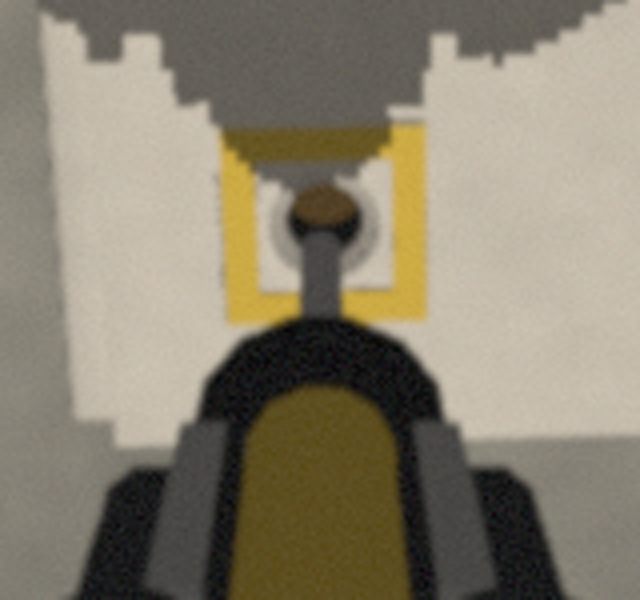

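Tip sits about 3 mm short of the hole centre in y. I correct by that and go down.

Call:
drive_tool --pt "0.3 0.03 0 0" --pt "0 0 0 0" --pt "0 0 0.3 0" --pt "0 0 0.4 0" --pt "0 0 0.4 0" --pt "0 0 0.4 0" --pt "0 0 0.4 0" --pt "0 0 0.4 0" --pt "0 0 0.4 0" --pt "0 0 0.4 0" --pt "0 0 0.3 0" --pt "0 0 0 0"

```text
clock: 7.8
eef_pos: [650.8, -139.1, 182.6]
tcp_rot: [-3.141, -0.0, 1.527]
contact_force: [0.2, 0.5, -0.5]
opening: 0.197
```

Call:
drive_tool --pt "0 0 0.2 0" --pt "0 0 0.2 0" --pt "0 0 0.2 0" --pt "0 0 0.2 0" --pt "0 0 0.1 0" --pt "0 0 0.1 0" --pt "0 0 0 0" --pt "0 0 0 0"

```text
clock: 8.47
eef_pos: [651.1, -139.1, 173.4]
tcp_rot: [3.141, 0.0, 1.527]
contact_force: [-0.5, -0.1, 3.0]
opening: 0.201
```

```bash
python3 pin.py w4.png; python3 -c "
from h import *
s=grab('side','s4.png')"
```

```text
[ 651.14048689 -139.13798214  173.4015482 ] [3.14122931e+00 7.05735835e-05 1.52678752e+00] [-0.49207325 -0.05206966  3.02716736]
1072 ((650.6861572265625, -133.43307495117188), (27.885353088378906, 35.487186431884766), 88.41845703125)
736 [ 652.02447237 -132.4975893   104.45776999] [ 636.18276614 -142.73114158   88.43976943] [ 665.8366248  -124.21080718  108.30578998]
```

View pics/s4.png

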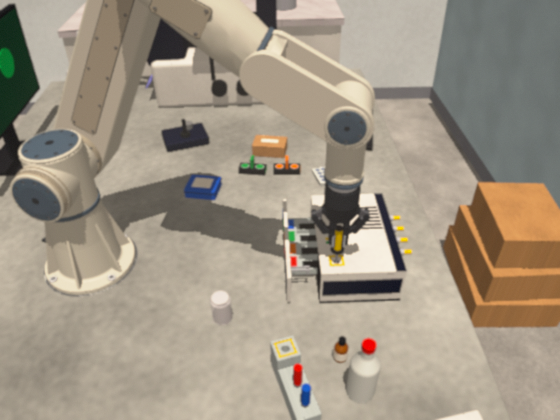

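Drawer is springing out (side view: panel near x-pixel 288). The bench shows only the green and orange modules. I wait a moment, then lift.

Call:
drive_tool --pt "0 0 0 0" --pt "0 0 0 0" --pt "0 0 0 0" --pt "0 0 0 0" --pt "0 0 0 0" --pt "0 0 0 0" --pt "0 0 0 0" --pt "0 0 0 0" --pt "0 0 0 0" --pt "0 0 0 0" --pt "0 0 0 0" --pt "0 0 0 0"

```text
clock: 9.57
eef_pos: [651.1, -139.1, 173.3]
tcp_rot: [3.141, -0.0, 1.527]
contact_force: [-0.2, -0.1, 3.1]
opening: 0.197
```

Call:
drive_tool --pt "0 0 -0.3 0" --pt "0 0 -0.5 0" --pt "0 0 -0.7 0" --pt "0 0 -0.8 0" --pt "0 0 -0.8 0" --pt "0 0 -0.8 0" --pt "0 0 -0.8 0" --pt "0 0 -0.8 0" --pt "0 0 -0.8 0" --pt "0 0 -0.8 0" --pt "0 0 -0.8 0" --pt "0 0 -0.6 0"

```text
clock: 10.57
eef_pos: [651.2, -139.1, 259.5]
tcp_rot: [3.141, 0.0, 1.527]
contact_force: [0.5, -0.8, -0.5]
opening: 0.2
```

```bash
python3 - <<'E'
from h import *
s=r.sense();print(s['eef_pos'],s['tcp_rot'],s['opening'])
for n in('side','top'):
    im,d,p=grab(n,n+'5.png'); X=cloud(p,d); np.savez(n+'5.npz',im=im,d=d)
    # front panel top points
    m=(X[...,0]>400)&(X[...,0]<600)&(X[...,2]>85)&(X[...,2]<100)&(X[...,1]>-200)&(X[...,1]<140)
    Q=X[m]; print(n,m.sum(),cv2.minAreaRect(Q[:,:2].astype(np.float32)) if m.sum()>5 else '')
dx,dy=np.array([515.2,-365.2])-s['eef_pos'][:2];y=s['tcp_rot'][2];print('tx,ty',dx*np.cos(y)+dy*np.sin(y),dx*np.sin(y)-dy*np.cos(y))
E
```

```text
[ 651.16518652 -139.13244536  259.46177125] [3.14093132e+00 1.31600206e-04 1.52682615e+00] 0.19965369657257637
side 324 ((458.9773864746094, -29.112442016601562), (301.1258544921875, 9.894091606140137), 88.88357543945312)
top 224 ((459.1463928222656, 35.34800720214844), (173.24497985839844, 11.52160358428955), 88.87181091308594)
tx,ty -231.825540343775 -125.89674361293453
```

Call:
drive_tool --pt "-0.8 -0.4 0 0" --pt "-2.0 -1.1 0 0" --pt "-2.2 -1.2 0 0" --pt "-2.2 -1.2 0 0" --pt "-2.2 -1.2 0 0" --pt "-2.2 -1.2 0 0" --pt "-2.2 -1.2 0 0" --pt "-2.2 -1.2 0 0" --pt "-2.2 -1.2 0 0" --pt "-2.2 -1.2 0 0" --pt "-1.8 -1.0 0 0" --pt "-0.9 -0.6 0 0"

```text
clock: 11.67
eef_pos: [512.0, -366.4, 257.6]
tcp_rot: [-3.14, 0.0, 1.525]
contact_force: [0.6, -0.9, -0.7]
opening: 0.201
```

Call:
drive_tool --pt "0 0 0 0" --pt "0 0 0 0" --pt "0 0 0 0"

```text
clock: 11.92
eef_pos: [514.3, -363.5, 258.1]
tcp_rot: [-3.142, -0.001, 1.527]
contact_force: [0.4, 0.1, -1.0]
opening: 0.196
```

```bash
cat > sock.py <<'E'
from h import *
import sys
s=r.sense();print(s['eef_pos'],s['tcp_rot'],s['contact_force'])
im,d,p=grab('wrist',sys.argv[1]);X=cloud(p,d);e=s['eef_pos']
m=(np.hypot(X[...,0]-516,X[...,1]+364)<40)&(np.abs(X[...,2]-85)<6);print('block',m.sum(),cv2.minAreaRect(X[m][:,:2].astype(np.float32)))
k=(X[...,2]>e[2]-105)&(X[...,2]<e[2]-60)&(np.hypot(X[...,0]-e[0],X[...,1]-e[1])<15);print('shaft',k.sum(),np.median(X[k],0),X[k].min(0),X[k].max(0))
E
python3 sock.py w6.png
```

```text
[ 514.28778415 -363.51671758  258.07016108] [-3.14153977e+00 -6.00543984e-04  1.52702086e+00] [ 0.37130684  0.14275286 -0.96865274]
block 2832 ((516.047607421875, -363.90216064453125), (49.97720718383789, 50.42341995239258), 15.420679092407227)
shaft 195 [ 513.71503585 -358.98098132  173.93654804] [ 510.2657903 -361.4244032  153.1131338] [ 516.90635002 -357.97160755  191.61057158]
```

Call:
drive_tool --pt "-0.19 0.25 0 0" --pt "0 0 0.3 0" --pt "0 0 0.6 0" --pt "0 0 0.6 0" --pt "0 0 0.6 0" --pt "0 0 0.6 0" --pt "0 0 0.6 0" --pt "0 0 0.6 0" --pt "0 0 0.6 0" --pt "0 0 0.6 0" --pt "0 0 0.6 0" --pt "0 0 0.4 0"

```text
clock: 12.97
eef_pos: [516.2, -366.2, 196.4]
tcp_rot: [-3.141, -0.0, 1.527]
contact_force: [-0.3, 0.1, -2.0]
opening: 0.199
```

Call:
drive_tool --pt "0 0 0.7 0" --pt "0 0 0.7 0" --pt "0 0 0.7 0" --pt "0 0 0.7 0" --pt "0 0 0.7 0" --pt "0 0 0.7 0" --pt "0 0 0.7 0" --pt "0 0 0.7 0" --pt "0 0 0.7 0" --pt "0 0 0.7 0" --pt "0 0 0.5 0" --pt "0 0 0.1 0"

```text
clock: 13.97
eef_pos: [515.9, -365.9, 120.1]
tcp_rot: [-3.14, -0.001, 1.527]
contact_force: [-0.5, 1.1, -0.5]
opening: 0.2
```

Call:
drive_tool --pt "0 0 0.1 0" --pt "0 0 0 0" --pt "0 0 0 0"

```text
clock: 14.22
eef_pos: [516.6, -366.4, 120.6]
tcp_rot: [3.141, 0.0, 1.527]
contact_force: [-0.0, 0.6, -0.3]
opening: 0.197
```

Call:
drive_tool --pt "0 0 0 0" --pt "0 0 0 0" --pt "0 0 0 0" --pt "0 0 0 0" --pt "0 0 0 0" --pt "0 0 -0.4 0" --pt "0 0 -0.8 0" --pt "0 0 -0.8 0" --pt "0 0 -1.2 0" --pt "0 0 -1.5 0" --pt "0 0 -2 0" --pt "0 0 -2 0" --jaw 0.5

```text
clock: 15.22
eef_pos: [516.3, -366.3, 209.2]
tcp_rot: [3.141, 0.0, 1.527]
contact_force: [0.4, -0.7, 0.0]
opening: 0.501
```

Call:
drive_tool --pt "0 0 -2 0" --pt "0 0 -2 0" --pt "0 0 -1 0" --pt "0 0 0 0"

```text
clock: 15.55
eef_pos: [517.6, -367.1, 260.9]
tcp_rot: [3.137, 0.003, 1.527]
contact_force: [0.1, 0.1, 0.3]
opening: 0.501
```

```bash
python3 - <<'E'
from h import *
s=r.sense();print(s['eef_pos'],s['tcp_rot'],s['opening'])
im,d,p=grab('wrist','w7.png');X=cloud(p,d);near=np.hypot(X[...,0]-516,X[...,1]+364)<40
for a,b in((145,158),(80,88),(88,94)):
    m=near&(X[...,2]>a)&(X[...,2]<b);Q=X[m];print(m.sum(),cv2.minAreaRect(Q[:,:2].astype(np.float32)),np.median(Q[:,2]))
m=near&(X[...,2]>85);
# drawer / modules, from top and side
for n in('top','side'):
    im,d,p=grab(n,n+'7.png');X=cloud(p,d)
    hsv=cv2.cvtColor(im,cv2.COLOR_RGB2HSV)
    for nm,lo,hi in(('O',(5,170,60),(16,255,255)),('G',(45,120,40),(80,255,255)),('B',(95,120,40),(125,255,255)),('R',(0,170,60),(4,255,255))):
        k=cv2.inRange(hsv,lo,hi); N,l,st,c=cv2.connectedComponentsWithStats(k)
        for i in range(1,N):
            q=np.nanmedian(X[l==i],0)
            if st[i,4]>4 and 350<q[0]<700 and -250<q[1]<500 and q[2]<110: print(n,nm,st[i],q.round(1),np.nanmax(X[l==i][:,2]).round(0))
E
```

```text
[ 517.57268644 -367.11009178  260.9088063 ] [3.13705615e+00 2.90275065e-03 1.52680171e+00] 0.5014331813983626
580 ((515.6603393554688, -364.750732421875), (17.930160522460938, 17.427888870239258), 87.2562484741211) 154.52488745947807
1902 ((516.019287109375, -363.9505310058594), (50.126312255859375, 50.44635009765625), 15.503154754638672) 84.83322413988779
507 ((515.7913818359375, -362.57000732421875), (26.017900466918945, 30.68345832824707), 86.27352905273438) 90.57627445885477
top O [172 180   7   7  39] [589.1 390.7  23.2] 29.0
top O [167 187  12   6  38] [563.  389.3  53.9] 60.0
top O [169 196   8   7  41] [538.  394.   23.8] 31.0
top O [297 219  13   3  32] [478.6 -15.4  32.2] 37.0
top O [297 226   5   1   5] [452.5   1.   74.5] 76.0
top G [167 216   7   7  39] [474.5 398.   23.4] 28.0
top G [281 218  12   3  31] [480.2  39.8  32.6] 38.0
top G [161 224  12   6  38] [448.1 399.4  53.3] 61.0
top G [163 232   7   7  42] [424.7 406.7  23.2] 30.0
top B [264 218  13   2  26] [481.   88.8  31.7] 37.0
top B [266 225  10   1  10] [453.9  85.4  73.6] 77.0
top R [314 219   8   3  16] [478.5 -55.   32.4] 37.0
side O [259 245   4   8  25] [473.7 -18.8  34.7] 390.0
```

View pics/top7.png

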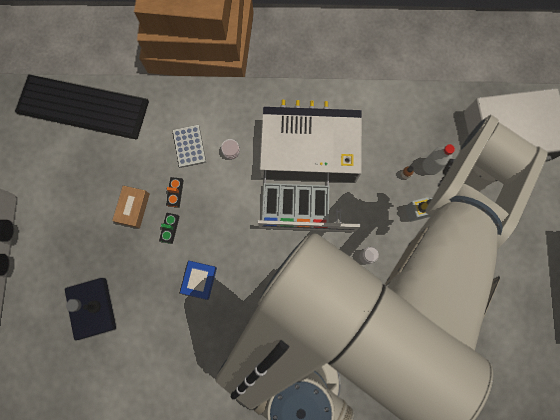

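The pin is seated: collar top reads 90.6 and the handle is centred on the socket. The top view shows the drawer out with the four wells at rows 187–216 (columns 264–328), the coloured strips in front, and both modules where they were.

Call:
drive_tool --pt "1.5 0 0 0" --pt "3 -0.2 0 0" --pt "3.8 -0.2 0 0" --pt "3.8 -0.2 0 0" --pt "3.8 -0.2 0 0" --pt "3.8 -0.2 0 0" --pt "3.8 -0.2 0 0" --pt "3.8 -0.2 0 0" --pt "3.8 -0.2 0 0" --pt "3.8 -0.2 0 0" --pt "3.8 -0.2 0 0" --pt "3.8 -0.2 0 0"

```text
clock: 16.7
eef_pos: [511.5, 61.6, 256.2]
tcp_rot: [-3.14, 0.0, 1.527]
contact_force: [0.3, 0.5, 0.6]
opening: 0.503
```

Call:
drive_tool --pt "3.8 -0.2 0 0" --pt "3.8 -0.2 0 0" --pt "3.8 -0.2 0 0" --pt "3.8 -0.2 0 0" --pt "3.8 -0.2 0 0" --pt "3.8 -0.2 0 0" --pt "3.8 -0.2 0 0" --pt "3 -0.2 0 0" --pt "2 -0.2 0 0" --pt "1 -0.2 0 0" --pt "0 0 0 0" --pt "0 0 0 0"

```text
clock: 17.7
eef_pos: [506.6, 385.3, 256.3]
tcp_rot: [-3.14, 0.002, 1.528]
contact_force: [1.0, -0.1, 0.4]
opening: 0.497
```

```bash
cat > mods.py <<'E'
from h import *
import sys
s=r.sense();print(s['eef_pos'],s['tcp_rot'],s['opening'])
im,d,p=grab('wrist',sys.argv[1]);X=cloud(p,d);np.savez('mods.npz',im=im,d=d)
hsv=cv2.cvtColor(im,cv2.COLOR_RGB2HSV)
for nm,lo,hi in(('O',(5,170,50),(16,255,255)),('G',(45,100,40),(80,255,255))):
    k=(cv2.inRange(hsv,lo,hi)>0)&(X[...,2]>45)&(X[...,2]<66)
    if k.sum()<20: continue
    Q=X[k][:,:2].astype(np.float32); f=cv2.minAreaRect(Q); print(nm,'fin',k.sum(),np.array(f[0]).round(1),np.array(f[1]).round(1),round(f[2],1))
    c=np.array(f[0]); b=(np.hypot(X[...,0]-c[0],X[...,1]-c[1])<58)&(X[...,2]>12)&(X[...,2]<30)
    f=cv2.minAreaRect(X[b][:,:2].astype(np.float32)); print(nm,'block',b.sum(),np.array(f[0]).round(1),np.array(f[1]).round(1),round(f[2],1))
E
python3 mods.py w8.png
```

```text
[506.6086408 385.273621  256.330761 ] [-3.14027972e+00  1.57497088e-03  1.52770907e+00] 0.4968899337285447
O fin 344 [563.4 393.6] [28.6 10.1] 85.7
O block 2784 [563.2 392.7] [38.4 90.9] 85.6
G fin 356 [448.9 402.6] [28.8 10.2] 78.6
G block 2833 [448.7 401.7] [38.5 90.9] 79.6
```

View pics/w8.png

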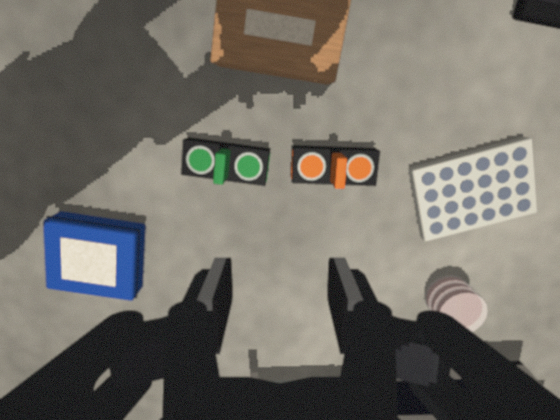

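Green fin is at (220,165) and orange fin at (340,170) in the wrist picture, both upright and clear. I fetch orange first.

Call:
drive_tool --pt "0.2 0.5 0 0.034" --pt "0.3 1.4 0 0" --pt "0.3 1.7 0.5 0" --pt "0.2 1.2 1 0" --pt "0.2 0.6 1.7 0" --pt "0 0.2 2 0" --pt "0 0 2.2 0" --pt "0 0 2.2 0" --pt "0 0 2.2 0" --pt "0 0 2 0" --pt "0 0 1.2 0" --pt "0 0 0.5 0"

```text
clock: 18.75
eef_pos: [563.2, 391.7, 99.7]
tcp_rot: [-3.139, 0.003, 1.492]
contact_force: [-0.0, 0.1, -1.0]
opening: 0.502
```

Call:
drive_tool --pt "0 0 0 0" --pt "0 0 0 0" --pt "0 0 0 0"

```text
clock: 19.0
eef_pos: [564.9, 393.9, 103.6]
tcp_rot: [3.14, -0.001, 1.493]
contact_force: [-0.1, -0.2, 0.2]
opening: 0.502
```

```bash
python3 mods.py w9.png
```

```text
[564.91740803 393.92815357 103.63559736] [ 3.14005501e+00 -1.25685654e-03  1.49259407e+00] 0.5021058371301075
O fin 956 [563.6 393.9] [29.3  9.8] 85.8
O block 7622 [563.4 393.3] [38.2 90.3] 85.5
G fin 1375 [449.1 402.6] [29.7 11.1] 79.3
G block 6993 [449.1 402.3] [38.3 90.9] 79.5
```

Call:
drive_tool --pt "0 -0.14 0.3 0" --pt "0 0 0.6 0" --pt "0 0 0.8 0" --pt "0 0 0.9 0" --pt "0 0 0.9 0" --pt "0 0 0.9 0" --pt "0 0 0.7 0" --pt "0 0 0.5 0" --pt "0 0 0.3 0" --pt "0 0 0 0" --pt "0 0 0 0"

```text
clock: 19.97
eef_pos: [562.8, 393.8, 43.3]
tcp_rot: [3.142, -0.0, 1.493]
contact_force: [0.9, 0.4, -0.8]
opening: 0.499
```

Call:
drive_tool --pt "0 0 0 0" --pt "0 0 0 0" --pt "0 0 0 0" --pt "0 0 0 0" --pt "0 0 0 0" --pt "0 0 0 0" --pt "0 0 0 0" --pt "0 0 0 0" --jaw 1 --force 40

```text
clock: 20.63
eef_pos: [563.1, 393.9, 43.9]
tcp_rot: [3.141, -0.001, 1.493]
contact_force: [-0.8, -0.3, 5.3]
opening: 0.112
```

Call:
drive_tool --pt "0 0 -0.4 0" --pt "0 0 -0.8 0" --pt "0 0 -1.2 0" --pt "0 0 -1.5 0" --pt "0 0 -1.8 0" --pt "0 0 -2 0" --pt "0 0 -2 0" --pt "0 0 -2 0" --pt "0 0 -2 0" --pt "0 0 -1.5 0" --pt "0 0 -1 0" --pt "0 0 0 0"

```text
clock: 21.63
eef_pos: [563.9, 394.5, 209.1]
tcp_rot: [3.138, -0.003, 1.493]
contact_force: [0.2, 0.2, -0.8]
opening: 0.107
```

```bash
python3 - <<'E'
from h import *
z=np.load('top5.npz');p=cams.camera_params('top');X=cloud(p,z['d'])
hs=np.array([651.,-137.7]);a=np.deg2rad(-1.25);ex=np.array([np.cos(a),np.sin(a)]);ey=np.array([-ex[1],ex[0]])
L=np.stack([(X[...,:2]-hs)@ex,(X[...,:2]-hs)@ey],-1)
m=(L[...,0]>-200)&(L[...,0]<-30)&(L[...,1]>-60)&(L[...,1]<290)
f=(m&(X[...,2]<25)&(X[...,2]>14)).astype(np.uint8)
n,l,st,c=cv2.connectedComponentsWithStats(f,connectivity=4)
for i in range(1,n):
    if st[i,4]>40: k=l==i;print(st[i],'local',L[k].min(0).round(1),L[k].max(0).round(1),'world',np.median(X[k],0).round(1))
E
```

```text
[264 185  16  31 422] local [-162.1  198.7] [-65.3 244.7] world [540.8  86.6  19.6]
[280 185  16  32 438] local [-162.3  148.4] [-64.8 194.4] world [541.   35.5  19.6]
[296 186  16  31 426] local [-161.7   98.1] [-64.8 145. ] world [540.9 -14.8  19.7]
[313 187  14  31 290] local [-161.9   52.5] [-64.9  93.5] world [548.9 -58.5  19.2]
```

Call:
drive_tool --pt "-1.5 -0.1 0 -0.056" --pt "-3 -0.1 0 0" --pt "-3.9 -0.15 0 0" --pt "-3.9 -0.15 0 0" --pt "-3.9 -0.15 0 0" --pt "-3.9 -0.15 0 0" --pt "-3.9 -0.15 0 0" --pt "-3.9 -0.15 0 0" --pt "-3.9 -0.15 0 0" --pt "-3.9 -0.15 0 0" --pt "-3 -0.1 0 0" --pt "-1.5 -0.1 0 0"

```text
clock: 22.63
eef_pos: [536.0, -11.0, 204.8]
tcp_rot: [-3.14, 0.001, 1.547]
contact_force: [0.7, -0.3, -1.1]
opening: 0.111
```

Call:
drive_tool --pt "-0.5 0 0 0" --pt "0 0 0 0" --pt "0 0 0 0" --pt "0 0 0 0"

```text
clock: 22.97
eef_pos: [537.0, -11.7, 205.1]
tcp_rot: [-3.141, -0.0, 1.55]
contact_force: [-0.3, 0.6, -0.8]
opening: 0.109
```

```bash
cat > bay.py <<'E'
from h import *
import sys
s=r.sense();print(s['eef_pos'],s['tcp_rot'],s['opening'],s['contact_force'].round(1))
im,d,p=grab('wrist',sys.argv[1]);X=cloud(p,d);np.savez('bay.npz',im=im,d=d)
hs=np.array([651.,-137.7]);a=np.deg2rad(-1.25);ex=np.array([np.cos(a),np.sin(a)]);ey=np.array([-ex[1],ex[0]])
L=np.stack([(X[...,:2]-hs)@ex,(X[...,:2]-hs)@ey],-1)
m=(L[...,0]>-175)&(L[...,0]<-50)&(L[...,1]>40)&(L[...,1]<260)
f=(m&(X[...,2]<25)&(X[...,2]>14)).astype(np.uint8)
n,l,st,c=cv2.connectedComponentsWithStats(f,connectivity=4)
for i in range(1,n):
    if st[i,4]>200: k=l==i;print('well',st[i],'local',np.percentile(L[k],1,axis=0).round(1),np.percentile(L[k],99,axis=0).round(1))
e=s['eef_pos'];print('tcp local',((e[:2]-hs)@ex).round(1),((e[:2]-hs)@ey).round(1))
# held block top: 22 above underside, underside = tcp-44
zt=e[2]-44+22
k=(np.abs(X[...,2]-zt)<7)&(np.hypot(X[...,0]-e[0],X[...,1]-e[1])<58)
if k.sum()>50: print('held block',k.sum(),np.median(X[k][:,2])-zt,cv2.minAreaRect(L[k].astype(np.float32)))
E
python3 bay.py w10.png
```

```text
[536.95876745 -11.66387158 205.06712694] [-3.14124546e+00 -3.58445647e-04  1.54959658e+00] 0.10856233812203907 [-0.3  0.6 -0.8]
well [ 221   43  123   60 7159] local [-165.2  198.7] [-67.1 244.2]
well [ 224  108  117   55 6157] local [-164.8  148.4] [-67.  193.7]
well [ 227  168  111   49 5242] local [-164.6   98.2] [-66.9 141.9]
tcp local -116.8 123.5
held block 10085 0.13785725781977476 ((-117.91304016113281, 123.07402038574219), (90.41180419921875, 38.97813034057617), 0.26157623529434204)
```

View pics/w10.png

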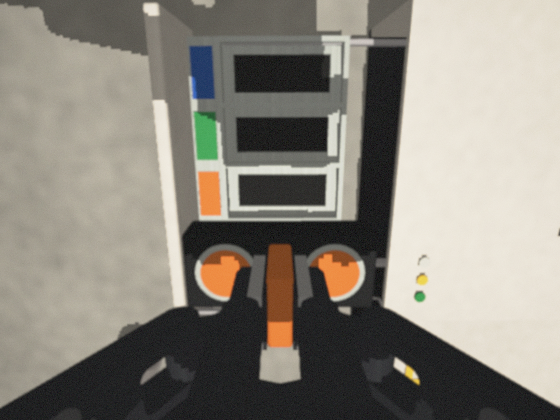

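In the wrist picture, orange hangs straight just in front of its well (rows 168–217). The held block is about 2 mm off in both axes. I correct by that and go down to just above the walls.

Call:
drive_tool --pt "-0.19 0.19 0.5 0" --pt "0 0 1.0 0" --pt "0 0 1.4 0" --pt "0 0 1.5 0" --pt "0 0 1.5 0" --pt "0 0 1.5 0" --pt "0 0 1.5 0" --pt "0 0 1.4 0" --pt "0 0 1.0 0" --pt "0 0 0.5 0" --pt "0 0 0.2 0" --pt "0 0 0 0"

```text
clock: 24.02
eef_pos: [538.7, -14.5, 84.9]
tcp_rot: [-3.141, -0.0, 1.549]
contact_force: [-0.2, -0.2, -1.9]
opening: 0.113
```

Call:
drive_tool --pt "0 0 0 0" --pt "0 0 0 0"

```text
clock: 24.18
eef_pos: [539.4, -14.7, 86.0]
tcp_rot: [3.14, 0.0, 1.549]
contact_force: [1.0, 0.2, -1.6]
opening: 0.104
```

```bash
python3 bay.py w11.png
```

```text
[539.36760358 -14.68452732  85.95995681] [3.14033391e+00 2.63171561e-06 1.54879532e+00] 0.1042739597153608 [ 1.   0.2 -1.6]
well [  174     0   208    97 19270] local [-165.1  199.6] [-67.2 243.7]
well [  182   105   193    88 16138] local [-165.1  148.6] [-66.9 194.1]
well [ 190  203  178   18 3149] local [-164.9  130.6] [-66.8 141.1]
tcp local -114.3 120.6
held block 10082 0.1398263113237732 ((-115.27694702148438, 120.07295227050781), (90.48448181152344, 38.794063568115234), 0.1955839842557907)
```

Call:
drive_tool --pt "0.12 -0.06 0 0" --pt "0 0 0.2 0" --pt "0 0 0.3 0" --pt "0 0 0.3 0" --pt "0 0 0.3 0" --pt "0 0 0.3 0" --pt "0 0 0.3 0" --pt "0 0 0.3 0" --pt "0 0 0.15 0" --pt "0 0 0 0" --pt "0 0 0 0"

```text
clock: 25.15
eef_pos: [538.6, -13.5, 63.9]
tcp_rot: [3.141, 0.0, 1.549]
contact_force: [1.0, -0.1, 0.7]
opening: 0.109
```

Seated without side force. Now release and rise, then look.

Call:
drive_tool --pt "0 0 0 0" --pt "0 0 0 0" --pt "0 0 0 0" --pt "0 0 0 0" --pt "0 0 0 0" --pt "0 0 -0.4 0" --pt "0 0 -0.8 0" --pt "0 0 -1.2 0" --pt "0 0 -1.6 0" --pt "0 0 -2 0" --pt "0 0 -2 0" --pt "0 0 -2 0" --jaw 0.5

```text
clock: 26.15
eef_pos: [538.3, -13.5, 166.0]
tcp_rot: [3.141, 0.0, 1.549]
contact_force: [0.5, -0.4, -0.7]
opening: 0.497
```

Call:
drive_tool --pt "0 0 -2 0" --pt "0 0 -2 0" --pt "0 0 -1 0" --pt "0 0 0 0" --pt "0 0 0 0"

```text
clock: 26.57
eef_pos: [538.4, -13.5, 214.3]
tcp_rot: [3.14, -0.0, 1.549]
contact_force: [0.2, 0.6, -0.2]
opening: 0.498
```

```bash
cat > inbay.py <<'E'
from h import *
import sys
hs=np.array([651.,-137.7]);a=np.deg2rad(-1.25);ex=np.array([np.cos(a),np.sin(a)]);ey=np.array([-ex[1],ex[0]])
z=np.load('bay.npz')
im,d,p=grab('wrist',sys.argv[1]);X=cloud(p,d)
L=np.stack([(X[...,:2]-hs)@ex,(X[...,:2]-hs)@ey],-1)
for nm,y in(('blue',221.4),('green',171.2),('orange',121.2),('red',71.2)):
    for w,a,b in(('top',36,50),('fin',65,84)):
        k=(np.abs(L[...,1]-y)<24)&(np.abs(L[...,0]+116)<50)&(X[...,2]>a)&(X[...,2]<b)
        if k.sum()>100: f=cv2.minAreaRect(L[k].astype(np.float32));print(nm,w,k.sum(),(np.array(f[0])-[-116,y]).round(1),np.array(f[1]).round(1),round(f[2],1),'z',np.median(X[k][:,2]).round(1))
E
python3 inbay.py w12.png; python3 -c "
from h import *
s=r.sense();print(s['eef_pos'],s['tcp_rot'],s['opening'])"
```

```text
orange top 3928 [-0.2 -0.2] [91.3 37.9] 0.0 z 42.1
orange fin 463 [-0.2 -0. ] [29.5  8.8] 90.0 z 75.4
[537.81444051 -13.4552877  213.39156107] [-3.14121390e+00 -2.69257074e-06  1.54878088e+00] 0.4980398520546625
```

Orange is in its bay, 0.2 mm off centre, with block top at 42 as it should be. Next, green.

Call:
drive_tool --pt "1.5 -0.4 0 0" --pt "3 -0.8 0 0" --pt "3.9 -0.9 0 0" --pt "3.9 -0.9 0 0" --pt "3.9 -0.9 0 0" --pt "3.9 -0.9 0 0" --pt "3.9 -0.9 0 0" --pt "3.9 -0.9 0 0" --pt "3.9 -0.9 0 0" --pt "3.9 -0.9 0 0" --pt "3 -0.8 0 0" --pt "1.8 -0.4 0 0"

```text
clock: 27.62
eef_pos: [449.4, 396.3, 212.0]
tcp_rot: [-3.14, 0.001, 1.551]
contact_force: [0.1, 0.1, -0.1]
opening: 0.501
```

Call:
drive_tool --pt "0.9 -0.2 0.5 0.08" --pt "0 0 1 0.08" --pt "0 0 1.5 0" --pt "0 0 1.5 0" --pt "0 0 1.5 0" --pt "0 0 1.5 0" --pt "0 0 1.5 0" --pt "0 0 1 0" --pt "0 0 0.5 0" --pt "0 0 0 0" --pt "0 0 0 0"

```text
clock: 28.53
eef_pos: [449.3, 402.5, 108.6]
tcp_rot: [-3.141, 0.0, 1.389]
contact_force: [0.6, -0.4, -0.0]
opening: 0.503
```

```bash
python3 mods.py w13.png
```

```text
[449.32266242 402.51906888 108.57146672] [-3.14120056e+00  4.74654431e-04  1.38874597e+00] 0.5034187335816641
G fin 932 [448.7 403. ] [29.5  9.5] 79.5
G block 7368 [448.6 402.2] [38.7 90.3] 79.8
```

Green has not moved and I'm right over it. Descend 64.5 mm and grip.

Call:
drive_tool --pt "0 -0.05 0.3 0" --pt "0 0 0.6 0" --pt "0 0 0.9 0" --pt "0 0 0.9 0" --pt "0 0 0.9 0" --pt "0 0 0.9 0" --pt "0 0 0.9 0" --pt "0 0 0.6 0" --pt "0 0 0.4 0" --pt "0 0 0 0" --pt "0 0 0 0"

```text
clock: 29.5
eef_pos: [448.9, 402.7, 44.6]
tcp_rot: [-3.141, 0.0, 1.389]
contact_force: [-0.5, 0.2, 0.3]
opening: 0.504
```

Call:
drive_tool --pt "0 0 0 0" --pt "0 0 0 0" --pt "0 0 0 0" --pt "0 0 0 0" --pt "0 0 0 0" --pt "0 0 0 0" --pt "0 0 0 0" --pt "0 0 0 0" --jaw 1 --force 40

```text
clock: 30.17
eef_pos: [449.2, 403.0, 45.4]
tcp_rot: [3.141, -0.001, 1.389]
contact_force: [-1.0, -0.1, 6.6]
opening: 0.11
```

Call:
drive_tool --pt "0 0 -0.4 0" --pt "0 0 -0.8 0" --pt "0 0 -1.2 0" --pt "0 0 -1.5 0" --pt "0 0 -1.8 0" --pt "0 0 -2 0" --pt "0 0 -2 0" --pt "0 0 -2 0" --pt "0 0 -2 0" --pt "0 0 -1.5 -0.08" --pt "0 0 -1 -0.08" --pt "0 0 0 0"

```text
clock: 31.17
eef_pos: [449.8, 403.5, 210.3]
tcp_rot: [3.138, -0.003, 1.552]
contact_force: [-0.2, 0.2, -1.0]
opening: 0.107
```

Call:
drive_tool --pt "-1.5 0.4 0 0" --pt "-2.7 0.8 0 0" --pt "-3.5 0.9 0 0" --pt "-3.5 0.9 0 0" --pt "-3.5 0.9 0 0" --pt "-3.5 0.9 0 0" --pt "-3.5 0.9 0 0" --pt "-3.5 0.9 0 0" --pt "-3.5 0.9 0 0" --pt "-3.5 0.9 0 0" --pt "-2.7 0.8 0 0" --pt "-1.6 0.6 0 0"

```text
clock: 32.17
eef_pos: [538.2, 32.1, 206.2]
tcp_rot: [-3.14, 0.001, 1.544]
contact_force: [-0.2, -0.0, -1.8]
opening: 0.111
```

Call:
drive_tool --pt "0 0 0.5 0" --pt "0 0 1.0 0" --pt "0 0 1.2 0" --pt "0 0 1.5 0" --pt "0 0 1.5 0" --pt "0 0 1.5 0" --pt "0 0 1.5 0" --pt "0 0 1.5 0" --pt "0 0 1.0 0" --pt "0 0 0.4 0" --pt "0 0 0 0" --pt "0 0 0 0"

```text
clock: 33.17
eef_pos: [538.7, 36.0, 90.8]
tcp_rot: [-3.141, -0.0, 1.549]
contact_force: [1.0, -0.1, -1.3]
opening: 0.113
```

```bash
python3 bay.py w14.png
```

```text
[538.73188406  35.97632256  90.81806235] [-3.14134282e+00 -5.83296930e-05  1.54890541e+00] 0.11323511517350775 [ 1.  -0.1 -1.3]
well [  188   106   187    87 15325] local [-165.2  198.6] [-67.1 244.2]
well [ 195  201  173   19 2957] local [-165.   180.7] [-67.  191.3]
well [260 353  12  29 314] local [-130.5   62.2] [-122.8   85.2]
well [292 353   8  28 204] local [-108.6   62.9] [-103.6   85. ]
tcp local -116.0 171.2
held block 10391 -1.3007134009102685 ((-117.0782241821289, 151.71505737304688), (90.37066650390625, 76.85237884521484), 0.1830504983663559)
```

Call:
drive_tool --pt "0.04 0.1 0 0" --pt "0 0 0.2 0" --pt "0 0 0.3 0" --pt "0 0 0.3 0" --pt "0 0 0.3 0" --pt "0 0 0.4 0" --pt "0 0 0.3 0" --pt "0 0 0.3 0" --pt "0 0 0.3 0" --pt "0 0 0.1 0" --pt "0 0 0 0" --pt "0 0 0 0"

```text
clock: 34.22
eef_pos: [539.9, 36.0, 65.7]
tcp_rot: [-3.142, -0.0, 1.549]
contact_force: [0.0, 0.1, -0.8]
opening: 0.107
```

Call:
drive_tool --pt "0 0 0 0" --pt "0 0 0 0" --pt "0 0 0 0" --pt "0 0 0 0" --pt "0 0 0 0" --pt "0 0 -0.4 0" --pt "0 0 -0.8 0" --pt "0 0 -1.2 0" --pt "0 0 -1.6 0" --pt "0 0 -2 0" --pt "0 0 -2 0" --pt "0 0 -2 0" --jaw 0.5

```text
clock: 35.22
eef_pos: [539.9, 36.0, 168.0]
tcp_rot: [3.141, -0.0, 1.549]
contact_force: [0.7, 0.1, 0.2]
opening: 0.498
```

Call:
drive_tool --pt "-1 0 -2 0" --pt "-2 0 -2 0" --pt "-2 0 -2 0" --pt "-1 0 -1 0" --pt "0 0 0 0" --pt "0 0 0 0"

```text
clock: 35.72
eef_pos: [538.6, -24.1, 236.3]
tcp_rot: [3.14, -0.0, 1.547]
contact_force: [-0.3, 0.5, -0.0]
opening: 0.497
```

```bash
python3 inbay.py w15.png; python3 - <<'E'
from h import *
s=r.sense();print(s['eef_pos'],s['tcp_rot'],s['opening'])
im,d,p=grab('top','top15.png');X=cloud(p,d)
m=(X[...,0]>400)&(X[...,0]<600)&(X[...,2]>85)&(X[...,2]<100)&(X[...,1]>-200)&(X[...,1]<140);Q=X[m]
print(cv2.minAreaRect(Q[:,:2].astype(np.float32)))
E
```

```text
green top 3939 [-0.  -1.2] [37.7 91.3] 89.9 z 42.0
green fin 489 [-0.  -0.8] [ 9.7 28.9] 0.0 z 75.4
orange top 3509 [-0.3 -0.8] [91.1 38.9] 0.2 z 42.1
orange fin 429 [-0.5 -0.1] [29.5  9.4] 89.9 z 75.4
[538.08927766 -23.59274563 235.32454817] [-3.14107101e+00 -4.39283005e-04  1.54804681e+00] 0.49885798945107335
((456.8838806152344, -25.845687866210938), (295.7102355957031, 11.337326049804688), 88.61115264892578)
```

View pics/w15.png

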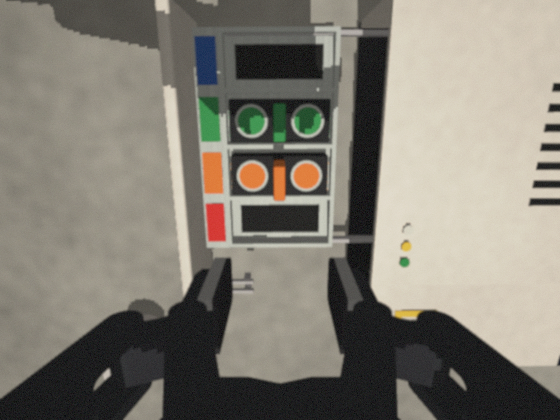

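The wrist picture shows green (row 120) and orange (row 177) flat in their own wells. They are within about 1 mm of centre, with tops at 42. The drawer is still fully out. Now I get in front of the panel, turn the jaws crosswise, and push with closed fingers.

Call:
drive_tool --pt "0 -0.6 0 0" --pt "0 -1.5 0 0" --pt "0 -1.8 0 0" --pt "0 -1.8 0 0" --pt "0 -1.8 0 0" --pt "0 -1.8 0 0" --pt "-0.3 -1.8 0 0" --pt "0 -1.5 0 0.12" --pt "0 0 0 0.12" --pt "0 0 0 0.12" --pt "0 0 0 0.12" --pt "0 0 0 0.12" --jaw 1

```text
clock: 36.82
eef_pos: [411.5, -23.6, 234.9]
tcp_rot: [-3.14, 0.001, 0.944]
contact_force: [-0.4, -0.0, -0.4]
opening: -0.002
```

Call:
drive_tool --pt "0 0 0 0.12" --pt "0 0 0 0.12" --pt "0 0 0 0.12" --pt "0 0 0 0.12" --pt "0 0 0 0.12" --pt "0 0 0 0.12" --pt "0 0 0 0.12" --pt "0 0 0 0.12" --pt "0 0 0 0" --pt "0 0 0 0"

```text
clock: 37.65
eef_pos: [411.8, -23.8, 235.1]
tcp_rot: [-3.141, 0.002, -0.007]
contact_force: [0.1, 0.1, -0.2]
opening: -0.001
```

Call:
drive_tool --pt "0 0 0.6 0.015" --pt "0 0 1.2 0" --pt "0 0 1.6 0" --pt "0 0 1.8 0" --pt "0 0 1.8 0" --pt "0 0 1.8 0" --pt "0 0 1.8 0" --pt "0 0 1.8 0" --pt "0 0 1.5 0" --pt "0 0 1.0 0" --pt "0 0 0.6 0" --pt "0 0 0 0"

```text
clock: 38.65
eef_pos: [411.4, -24.1, 79.5]
tcp_rot: [-3.141, 0.003, -0.025]
contact_force: [-0.3, 0.2, 0.2]
opening: -0.001
```

Call:
drive_tool --pt "0.4 0 0 0" --pt "0.6 0 0 0" --pt "0.6 0 0 0" --pt "0.6 0 0 0" --pt "0.6 0 0 0" --pt "0.6 0 0 0" --pt "0.6 0 0 0" --pt "0.8 0 0 0" --pt "0.8 0 0 0" --pt "0.8 0 0 0" --pt "0.8 0 0 0" --pt "0.8 0 0 0"

```text
clock: 39.65
eef_pos: [493.0, -26.1, 80.6]
tcp_rot: [-3.141, 0.001, -0.026]
contact_force: [-4.0, 3.0, 2.2]
opening: 0.001
```

Call:
drive_tool --pt "0.8 0 0 0" --pt "0.8 0 0 0" --pt "0.8 0 0 0" --pt "0.8 0 0 0" --pt "0.8 0 0 0" --pt "0.8 0 0 0" --pt "0.8 0 0 0" --pt "0.7 0 0 0" --pt "0.6 0 0 0" --pt "0.5 0 0 0" --pt "0.4 0 0 0" --pt "0.3 0 0 0"

```text
clock: 40.65
eef_pos: [572.8, -28.1, 80.4]
tcp_rot: [-3.141, 0.003, -0.026]
contact_force: [-8.8, 2.9, 6.0]
opening: 0.002
```

Call:
drive_tool --pt "0.3 0 0 0" --pt "0.3 0 0 0" --pt "0.3 0 0 0" --pt "0.3 0 0 0" --pt "0.2 0 0 0" --pt "0.1 0 0 0" --pt "0 0 0 0"

```text
clock: 41.23
eef_pos: [588.5, -28.4, 80.4]
tcp_rot: [-3.141, 0.001, -0.026]
contact_force: [-4.2, 2.2, 0.9]
opening: 0.003
```

```bash
cat > pan.py <<'E'
from h import *
import sys
s=r.sense();print(s['eef_pos'],s['contact_force'].round(1))
hs=np.array([651.,-137.7]);a=np.deg2rad(-1.25);ex=np.array([np.cos(a),np.sin(a)]);ey=np.array([-ex[1],ex[0]])
for n in('top','side'):
    im,d,p=grab(n,n+sys.argv[1]);X=cloud(p,d);L0=(X[...,:2]-hs)@ex;L1=(X[...,:2]-hs)@ey
    m=(np.abs(X[...,2]-95)<4)&(L0>-220)&(L0<-30)&(L1>-50)&(L1<260)
    for lo in range(-40,260,50):
        k=m&(L1>lo)&(L1<lo+50)
        if k.sum()>5: print(n,lo,k.sum(),np.percentile(L0[k],[3,50,97]).round(1))
E
python3 pan.py 16.png
```

```text
[588.48679476 -28.44828319  80.41039874] [-4.2  2.2  0.9]
top -40 25 [-53.4 -48.5 -36.8]
top 160 31 [-55.5 -50.2 -37.8]
top 210 54 [-55.8 -50.8 -39.4]
side -40 73 [-52.7 -47.6 -38.6]
side 10 61 [-53.  -47.9 -39. ]
side 60 56 [-72.7 -49.9 -44.3]
```

Call:
drive_tool --pt "0.15 0 0 0" --pt "0.15 0 0 0" --pt "0.1 0 0 0" --pt "0 0 0 0" --pt "0 0 0 0"

```text
clock: 41.75
eef_pos: [592.6, -28.9, 80.5]
tcp_rot: [-3.142, 0.0, -0.026]
contact_force: [-3.1, 1.7, -0.9]
opening: 0.004
```

Call:
drive_tool --pt "0.15 0 0 0" --pt "0.1 0 0 0" --pt "0 0 0 0" --pt "0 0 0 0"

```text
clock: 42.08
eef_pos: [594.7, -29.0, 80.6]
tcp_rot: [-3.142, 0.001, -0.026]
contact_force: [-3.8, 2.0, -2.1]
opening: -0.001
```

Call:
drive_tool --pt "0.1 0 0 0" --pt "0.1 0 0 0" --pt "0 0 0 0" --pt "0 0 0 0"

```text
clock: 42.42
eef_pos: [596.7, -29.0, 80.6]
tcp_rot: [-3.142, 0.001, -0.026]
contact_force: [-4.1, 2.3, -1.9]
opening: -0.0
```

Call:
drive_tool --pt "0.1 0 0 0" --pt "0.05 0 0 0" --pt "0 0 0 0" --pt "0 0 0 0"

```text
clock: 42.75
eef_pos: [596.8, -29.1, 80.6]
tcp_rot: [-3.142, 0.003, -0.026]
contact_force: [-9.6, 2.6, 2.6]
opening: -0.002
```

The force has risen and the tool has stopped moving, so the drawer is at its end stop. I back off slowly.

Call:
drive_tool --pt "-0.2 0 0 0" --pt "-0.2 0 0 0" --pt "-0.2 0 0 0" --pt "-0.2 0 0 0" --pt "-0.3 0 0 0" --pt "-0.5 0 0 0" --pt "-0.5 0 0 0" --pt "-0.5 0 0 0" --pt "-0.5 0 0 0" --pt "-0.5 0 0 0" --pt "-0.5 0 0 0" --pt "-0.5 0 0 0"

```text
clock: 43.75
eef_pos: [551.9, -27.9, 80.8]
tcp_rot: [3.142, -0.0, -0.026]
contact_force: [-0.4, -0.7, -0.5]
opening: -0.0
```

Call:
drive_tool --pt "-1.5 0 0 0" --pt "-2 0 0 0" --pt "-2 0 0 0" --pt "-2 0 0 0" --pt "-2 0 -1 0" --pt "-1 0 -2 0" --pt "0 0 -3 0" --pt "0 0 -3 0" --pt "0 0 -3 0" --pt "0 0 -3 0" --pt "0 0 -1 0" --pt "0 0 0 0"

```text
clock: 44.75
eef_pos: [448.9, -25.2, 243.3]
tcp_rot: [3.141, -0.005, -0.026]
contact_force: [-0.8, -0.8, -0.3]
opening: 0.002
```

```bash
python3 pan.py 17.png; python3 - <<'E'
from h import *
for n in('side','top'):
    p=cams.camera_params(n); z=np.load(n+'0.npz'); X0=cloud(p,z['d']); im,d,p=grab(n,n+'18.png'); X=cloud(p,d)
    # pin
    k=(np.hypot(X[...,0]-516,X[...,1]+364)<30)&(X[...,2]>110); Q=X[k]
    print(n,'pin',k.sum(),((Q.min(0)+Q.max(0))/2).round(1),np.percentile(Q[:,2],98).round(1)) if k.sum()>4 else 0
    hs=np.array([651.,-137.7]);a=np.deg2rad(-1.25);ex=np.array([np.cos(a),np.sin(a)]);ey=np.array([-ex[1],ex[0]])
    L0=(X0[...,:2]-hs)@ex;L1=(X0[...,:2]-hs)@ey;m=(np.abs(X0[...,2]-95)<4)&(L0>-220)&(L0<-30)&(L1>-50)&(L1<260)
    print(n,'start panel',m.sum(),np.percentile(L0[m],[3,50,97]).round(1))
E
```

```text
[448.88645185 -25.22143495 243.320912  ] [-0.8 -0.8 -0.3]
top -40 6 [-49.7 -45.9 -40.8]
top 160 27 [-50.1 -46.3 -40.6]
top 210 58 [-51.5 -45.2 -38.8]
side -40 74 [-48.7 -43.3 -38.3]
side 10 61 [-49.1 -44.3 -39.2]
side 60 54 [-49.5 -44.8 -39.9]
side 110 53 [-49.6 -45.2 -39.5]
side 160 45 [-49.6 -45.2 -40.2]
side 210 37 [-50.2 -45.6 -40.9]
side pin 176 [ 517.3 -366.1  134.9] 157.9
side start panel 333 [-49.6 -44.3 -38.6]
top pin 67 [ 515.2 -364.6  134.8] 156.9
top start panel 323 [-51.1 -45.6 -36.8]
```

View pics/side18.png

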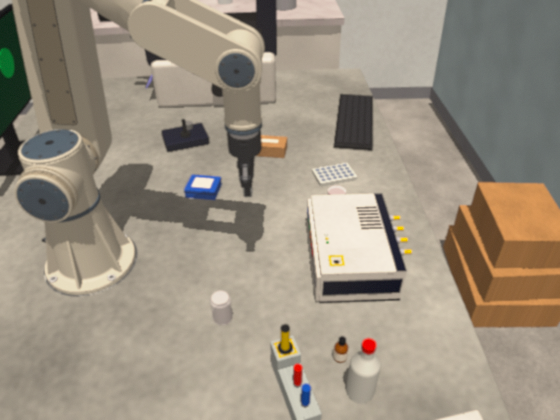

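The drawer is shut, with its panel where it was at the start, and the pin stands in its stand at (285,340). Nothing else has moved.

```bash
python3 -c "
from rig import job
print(job.sign_off())"
```

```text
the job is handed in; nothing more can be done
None
```

I finished the job and handed it in at about 45 s of the 210 s allowed. Sign-off reported no verdict.

- **Release pin:** I pushed it through the release hole, and the drawer sprang fully out. The pin is back in its stand, upright and down to its collar. The wrist camera put it about 1 mm off centre.
- **Modules:** Only green and orange were on the bench. Both lie flat in their own bays. By the wrist camera, just before I shut the drawer, green was within about 1.2 mm of centre and orange within about 0.8 mm.
- **Drawer:** I pushed it slowly (about 0.1 m/s) to its end stop, with up to about 10 N showing at the tool, and backed off. It stayed shut: the side and top cameras put its panel within about 1 mm of its starting position.
- **Final state:** The arm was clear of everything and no bystander looked moved in the last picture.

**Checks:**
- The top and wrist cameras disagreed by about 2.5 mm on where the bays lie along the sliding line. I used the wrist camera, and the modules went in without side force.
- I could not see the modules or the catch once the drawer was shut. I take the catch to be up because the drawer stays shut by itself.

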